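# Counter-hold the bolt behind the bracket while the nut is run home

## Task

Start the bench nut runner by pressing its three keys one at a time: the round key (unlock), then the bar key (forward), then the square key (start). The socket now turns the nut slowly but the bolt only spins with it, so reach down into the narrow gap behind the bracket's front ear, grip the hidden bolt head between the fingers and hold it from turning until the nut is fully home and the socket has stopped. Finish while still holding the bolt head, and leave the jar, the spanner and the side cutters where they are.

Things in the scene. Friction and masses are not known exactly. Their poses are not given: they have to be found in the camera images.
- nutrunner: Fixed assembly on dark steel base plates: at the left a grey drive unit (85 x 140 mm, 105 mm high) with three grey keys in a row on top and a black battery at its far left end, a neck to an angle head with a socket on the nut, and beyond the socket a steel bracket. Origin on the worktop below the middle of the bracket's front ear; x along the bolt away from the socket, y left, z up. Bolt axis 85 mm high.
- ear_top (a point): top of the bracket's front ear, a round-topped steel plate 6 mm thick (x = -3 to 3 mm of the nut runner), 60 mm wide, 115 mm high. Behind it follow a flat-bar strut 30 mm wide, 100 mm high (to x = 11 mm), spacer and washer of 27 mm diameter (to x = 19.5 mm), then the bolt head
- rear_plate_top (a point): middle of the top front edge of the bracket's rear plate, 100 mm wide, 111 mm high, front face at x = 55 mm of the nut runner. The gap between ear and rear plate is 52 mm along x and open at the top and at both sides (y)
- gap_floor (a point): floor of the gap, x = 29 mm of the nut runner, 18 mm above the worktop; two low screw heads beside it reach 23 mm
- socket_axis (a point): middle of the dark socket on the bolt's axis, 35 mm diameter, with three bright stripes that show whether it turns; in front of the ear
- bolt_head: Hexagon bolt head in the gap behind the ear: 24 mm across flats, 12 mm thick (x = 19.5 to 31.5 mm of the nut runner). Origin at its centre; x along the bolt; two flats face its own +-z. Once the unit runs it turns about x at 0.6 rad/s; fingers closing on it along the nut runner's y turn it flat against them and stop it. The socket then pulls with 0.08 N m, 0.16 when home.
- thread (a joint): how far the nut has been run onto the bolt, rad; starts between 0 and 0.5 and is hard home at 1.8. It grows, at about 0.3 rad/s, only while the unit runs and the bolt head is held; the socket stops turning when the nut is home.
- round_key_top (a point): centre of the top of the round key (unlock), 19 mm diameter, leftmost (x = -60, y = 160 mm of the nut runner), 115 mm above the worktop when up. Every key goes straight down 6 mm on a spring, with 5 to 8 N at the bottom, counts as pressed beyond 4.5 mm, comes back up by itself and must be up before the next is pressed
- bar_key_top (a point): centre of the top face of the bar key (forward), 30 x 14 mm, long along the bolt, in the middle of the row, 42 mm from either neighbour (y = 118 mm), 115 mm high; an interlock keeps it up until the round key has been pressed once
- square_key_top (a point): centre of the top face of the square key (start), 25 x 25 mm, the rightmost (y = 76 mm), 115 mm high; an interlock keeps it up until the bar key has been pressed once. Pressed fully once, it starts the socket, which then runs by itself
- round_key (a joint): depth of the round key, m: 0 up, 0.006 fully down
- bar_key (a joint): depth of the bar key, m: 0 up, 0.006 fully down
- square_key (a joint): depth of the square key, m: 0 up, 0.006 fully down
- screw_jar: bystander: jar of screws with a screw lid, 60 mm diameter, 74 mm high, standing behind the drive unit; origin under its centre
- spanner: bystander: combination spanner 183 mm long lying in front of the bracket, on the robot's side; origin under its centre
- side_cutter: bystander: side cutters 153 mm long lying to the left of the battery; origin under their centre

How it is judged:
By the outcome, as a careful person would: the job done as asked, in the order asked, and still so for the second after the job is handed in, while the arm keeps its last pose, push and grip.
It also fails if it takes over 64 s, if anything falls off the work surface, if the arm or the gripper's body presses on something with over 40 N, if the wrist force passes 120 N, or if a joint passes its speed limit or range.

## Robot

A 6-joint arm with a two-finger parallel gripper is mounted at the origin on a cart in front of the work surface, level with it; the furniture and walls round the work are solid. World frame = base frame: x ahead of the robot, y to its left, z up, the work surface at z = 0. Lengths are in m, angles in rad, forces in N, time in s.
With the tool pointing down it reaches from about 0.375 to 0.9 m from the base axis. Payload 3.1 kg.
Tool frame: the origin (TCP) lies between the finger pads; the fingertips stand 22 mm ahead of it and the grasp point (between the pads) lies 3 mm ahead of it; z points along the fingers, y is the line along which they close (so a half turn about z gives the same grasp; the last joint's range is limited). The gripper opens to 87 mm and grips with 3 to 60 N. Pads are 19 mm wide; open, the fingers measure 117 mm over their backs; the gripper's body (75 mm by 190 mm) begins 51 mm behind the grasp point.
Start: joints at [0.996, 0.527, 1.433, -0, 1.181, -0.178], TCP at [0.242, 0.576, 0.245] pointing down, gripper open.
Joint ranges: [-3.08, 3.08], [-0.75, 2.2], [0.22, 2.44], [-1.43, 4.57], [0, 2.65], [-2.85, 2.85]. Speed limits (rad/s): [2.79, 2.79, 3.14, 3.14, 3.14, 3.14].

## Interface

Orientations are given as a unit quaternion [x, y, z, w].
In Python, from rig import robot gives the robot as it stands.
- The arm moves only by the tool move_arm, never from a script. Its argument "series" is text: rows parted by semicolons, each of 6 numbers parted by spaces: the shift along the tool's x, y, z in mm, then the turn, a rotation vector about the tool's x, y, z in degrees. In form: dx dy dz ax ay az; .... A call has 1 to 8 rows; each row is the pose to reach, as a shift and turn from the pose commanded when the call began, along the tool's axes at that moment; what a row does not reach only later rows make up. A row lasts 1/12 s, in which the tool goes at most 41.7 mm and 7.16 degrees, less where a joint would pass 70% of its speed; a pose out of reach is approached as far as the arm can. A call with a gripper value outside its range is refused whole. "jaw" is the opening, from 0 (shut) to 1 (fully open), set as the call begins (left out, the last holds). The fingers move at their own pace and stop on an object; "newtons" is the grip in N (left out, the last holds). Time passes only in rows, so rows that repeat a pose let the fingers close. It gives the time, the measured TCP pose, the force, the opening and the grip force at its end, in the units of the state.
- robot.get_obs(): the state, without advancing time (a new reading comes with each control period).
- robot.camera(name): name is "scene" or "top" or "wrist"; returns a dict with "img" (480x640x3 uint8, red, green, blue), "mtx" (3x3 intrinsics, pixels), "world_to_cam" (4x4, takes a point from world to camera coordinates). Camera axes: x right, y down, z forward; pixel columns grow to the right and rows downward; lengths in m; the calibration is good to about 2 mm. A picture is of the moment at which its call begins. There is no depth.
- robot.hand_in(): hands the job in; it is judged then, once.
Trained networks look in a picture, given as the dict that the camera call returned (one of the last four; its "shot" number tells which), for a name from the list of things; names that differ only in an ending like _2 or _b are one class to them, and where a whole thing is asked for, a point or a joint stands for the part that bears it (a point fixed in the world has none). Each returns a list of dicts, best first, with "p" (0 to 1); they miss things now and then, are a little off and sometimes report something else, mostly with a low value. They report only what shows in the picture. A call takes as long as a camera call.
- robot.search_frame(picture, thing): "xyz" ([x, y, z] in m, in world coordinates, good to about 4 mm: the middle of the surface that is visible of it).
- robot.tip_of(picture, thing): "xyz" ([x, y, z] in m, in world coordinates, good to about 4 mm: a listed point, or the origin of a listed thing).
The state is a dict: "time": time; "q": joint angles; "joint_velocities": joint speeds; "joint_torque": joint torques, N m; "position": TCP position; "tool_rot": TCP orientation; "ft_force": force on the tool from outside, world axes, zero at the start; "moment": the same for the moment, N m; "grip_width": finger opening in m; "grip_force": force on a finger pad.
Only numpy, scipy, OpenCV 4.12 (cv2) and the standard library are available. Lean on these libraries where they do the work, as an engineer would, in place of code of your own. Each camera call takes 0.05 s, during which the arm holds its last target. There are 200 camera calls.

## Working session

There is one attempt and no reset: what is moved stays moved. The work goes in short steps, Python scripts to look and compute and a tool call to move; the robot and the scene stay as the last step left them, time stands still between calls to the robot, and variables do not carry over. Pictures are saved under pics/ and viewed, at most 10 in all, crops included, and the job is handed in when it is done.

Besides the shell and the picture viewer there is one more tool, called by a JSON object that holds its "fn" and its "kwargs", one argument or row to a line. move_arm: Moves the arm, as the interface text tells. Its arguments: {"type":"object","properties":{"series":{"type":"string"},"jaw":{"type":"number"},"newtons":{"type":"number"}},"required":["series"]}

```bash
mkdir -p pics; cat > m.py <<'E'
from rig import robot
import cv2, numpy as np
E
python3 - <<'E'
from m import *
o=robot.get_obs(); print(o['time'],o['position'],o['tool_rot'],o['grip_width'],o['ft_force'])
for c in ['scene','top']:
    p=robot.camera(c); cv2.imwrite(f'pics/{c}0.png',p['img'][:,:,::-1])
    for n in ['nutrunner','ear_top','rear_plate_top','gap_floor','socket_axis','bolt_head','round_key_top','bar_key_top','square_key_top','screw_jar','spanner','side_cutter']:
        r=robot.tip_of(p,n)
        print(c,n,[(np.round(a['xyz'],4).tolist(),round(a['p'],2)) for a in r[:2]])
print(robot.get_obs()['time'])
E
```

```text
0.0 [0.24112693 0.57585348 0.24356409] [ 1.97085850e-01  9.80385610e-01 -1.03139985e-03 -4.00101287e-04] 0.08700062660268877 [ 0.527509    0.35966662 -0.50559025]
scene nutrunner [([0.4857, 0.0124, -0.0013], 0.6)]
scene ear_top [([0.4829, 0.0115, 0.1175], 0.81)]
scene rear_plate_top [([0.537, 0.013, 0.1086], 0.72)]
scene gap_floor [([0.5153, 0.0084, 0.0214], 0.62)]
scene socket_axis [([0.4615, 0.0099, 0.0835], 0.57), ([0.4265, 0.1324, 0.1177], 0.37)]
scene bolt_head [([0.5091, 0.0112, 0.0865], 0.51)]
scene round_key_top [([0.4267, 0.1728, 0.1142], 0.54)]
scene bar_key_top [([0.5763, 0.1708, 0.005], 0.74), ([0.427, 0.131, 0.1187], 0.47)]
scene square_key_top []
scene screw_jar [([0.5786, 0.1731, 0.0032], 0.62)]
scene spanner [([0.4019, -0.0688, -0.0021], 0.67), ([0.4864, 0.0095, -0.0034], 0.35)]
scene side_cutter []
top nutrunner [([0.4806, 0.0107, 0.0007], 0.62)]
top ear_top [([0.479, 0.0116, 0.1107], 0.78), ([0.4283, 0.1757, 0.1131], 0.5)]
top rear_plate_top [([0.5389, 0.0061, 0.1179], 0.81)]
top gap_floor [([0.5107, 0.0114, 0.0155], 0.72)]
top socket_axis [([0.4612, 0.0112, 0.0861], 0.58)]
top bolt_head [([0.5084, 0.0084, 0.0819], 0.67)]
top round_key_top [([0.4303, 0.1733, 0.1135], 0.62), ([0.5077, 0.009, 0.0858], 0.34)]
top bar_key_top [([0.4291, 0.1296, 0.1116], 0.48)]
top square_key_top [([0.5373, 0.006, 0.1155], 0.65), ([0.4294, 0.0879, 0.1118], 0.55)]
top screw_jar [([0.5833, 0.1732, -0.0004], 0.6)]
top spanner [([0.4047, -0.0694, 0.0023], 0.59)]
top side_cutter [([0.433, 0.1748, 0.114], 0.51)]
1.3
```

```bash
python3 - <<'E'
import numpy as np
from scipy.optimize import least_squares
L=np.array([[0,0],[0,0],[55,0],[29,0],[25.5,0],[-60,160],[-60,118],[0,0],[0,0],[55,0],[29,0],[25.5,0],[-60,160],[-60,118],[-60,76]])/1e3
W=np.array([[.4857,.0124],[.4829,.0115],[.537,.013],[.5153,.0084],[.5091,.0112],[.4267,.1728],[.427,.131],[.4806,.0107],[.479,.0116],[.5389,.0061],[.5107,.0114],[.5084,.0084],[.4303,.1733],[.4291,.1296],[.4294,.0879]])
def f(p):
    c,s=np.cos(p[2]),np.sin(p[2]); return ((L@np.array([[c,s],[-s,c]])+p[:2]-W)*1e3).ravel()
r=least_squares(f,[.48,.01,0],loss='soft_l1',f_scale=3); print(r.x,np.degrees(r.x[2])); print(f(r.x).reshape(-1,2).round(1).tolist())
E
```

```text
[ 0.48321408  0.01093381 -0.03656397] -2.0949612181331334
[[-2.5, -1.5], [0.3, -0.6], [1.2, -4.1], [-3.1, 1.5], [-0.4, -1.2], [2.4, 0.2], [0.6, 0.0], [2.6, 0.2], [4.2, -0.7], [-0.7, 2.8], [1.5, -1.5], [0.3, 1.6], [-1.2, -0.3], [-1.5, 1.4], [-3.4, 1.2]]
```

View pics/top0.png

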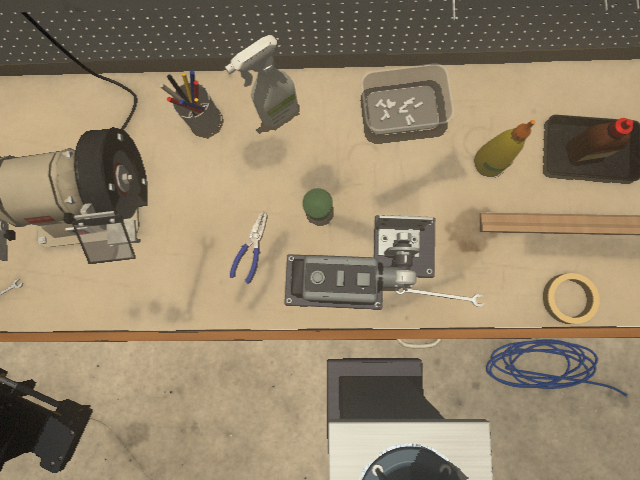

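View pics/scene0.png

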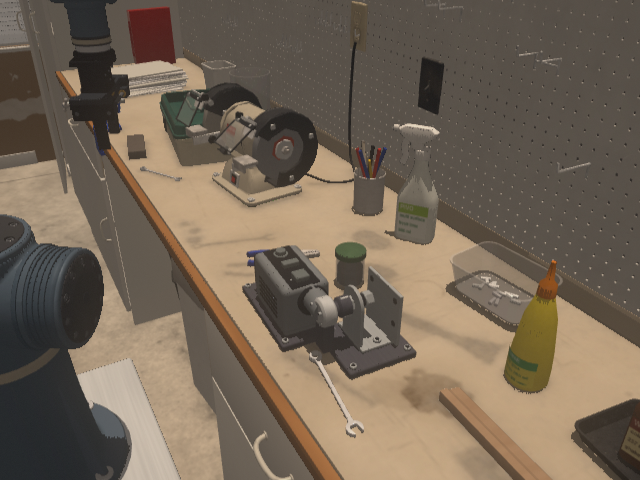

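The top view shows the drive unit at about (335,280) with its keys at (317,278), (340,279) and (363,279), and the bracket at about (405,245). The scene view agrees and shows nothing blocking the gap. I'm moving to hover above the bar key.

{"fn": "move_arm", "kwargs": {
  "series": "-340 -340 0 0 0 -20.6;-340 -340 0 0 0 -20.6;-340 -340 0 0 0 -20.6;-340 -340 0 0 0 -20.6;-340 -340 0 0 0 -20.6;-340 -340 0 0 0 -20.6;-340 -340 0 0 0 -20.6;-340 -340 0 0 0 -20.6",
  "jaw": 0,
  "newtons": 20
}}

```text
time: 1.97
position: [0.3679, 0.2673, 0.2449]
tool_rot: [0.018, 1.0, 0.0, 0.0]
ft_force: [1.1, -0.6, 0.5]
grip_width: 0.0412
grip_force: 0.0
```

{"fn": "move_arm", "kwargs": {
  "series": "-63 -134 0 0 0 0;-63 -134 0 0 0 0;-63 -134 0 0 0 0;-63 -134 0 0 0 0;-63 -134 0 0 0 0;-63 -134 0 0 0 0"
}}

```text
time: 2.47
position: [0.4259, 0.1318, 0.2447]
tool_rot: [0.02, 1.0, 0.0, 0.0]
ft_force: [0.6, -0.3, 0.1]
grip_width: 0.0036
grip_force: 0.0
```

```bash
python3 - <<'E'
from m import *
from scipy.spatial.transform import Rotation as R
o=robot.get_obs(); print(o['time'],o['position'],R.from_quat(o['tool_rot']).as_matrix().round(4).tolist(),o['grip_width'])
p=robot.camera('wrist'); cv2.imwrite('pics/w1.png',p['img'][:,:,::-1]); np.savez('w1',**{k:p[k] for k in('mtx','world_to_cam')})
print(np.linalg.inv(p['world_to_cam']).round(3).tolist())
for n in ['ear_top','rear_plate_top','bolt_head','round_key_top','bar_key_top','square_key_top','screw_jar','side_cutter']:
    r=robot.tip_of(p,n)
    for a in r[:2]:
        c=p['world_to_cam']@np.r_[a['xyz'],1]; u=p['mtx']@c[:3]; print(n,np.round(a['xyz'],4),round(a['p'],2),(u[:2]/u[2]).round())
E
```

```text
2.4667 [0.42591006 0.13177175 0.2446889 ] [[-0.9992, 0.0409, 0.0002], [0.0409, 0.9992, 0.0004], [-0.0002, 0.0005, -1.0]] 0.003565142994401389
[[0.041, 0.969, 0.242, 0.36], [0.999, -0.04, -0.01, 0.134], [0.0, 0.242, -0.97, 0.385], [0.0, 0.0, 0.0, 1.0]]
round_key_top [0.436  0.1733 0.1173] 0.81 [366. 247.]
bar_key_top [0.4266 0.1348 0.1132] 0.95 [316. 236.]
square_key_top [0.4325 0.0892 0.1142] 0.74 [258. 246.]
side_cutter [ 0.5028  0.3137 -0.0045] 0.56 [474. 270.]
side_cutter [0.4279 0.132  0.1127] 0.16 [312. 238.]
```

View pics/w1.png

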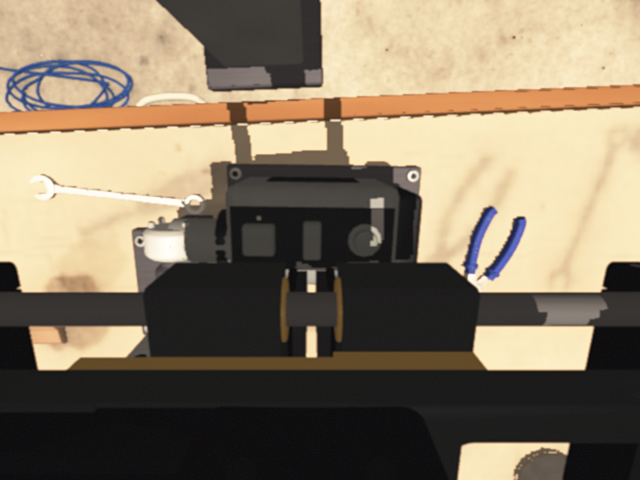

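The wrist view shows the square key at about (258,239), the bar key at (312,240) and the round key at (364,240), all clear of the fingers. I'm back-projecting these pixels.

```bash
python3 - <<'E'
import numpy as np
d=np.load('w1.npz'); T=np.linalg.inv(d['world_to_cam'])
for u in [(364,240),(312,240),(258,239)]:
    r=T[:3,:3]@np.linalg.inv(d['mtx'])@[*u,1]; c=T[:3,3]; print((c+r*(.115-c[2])/r[2]).round(4))
E
```

```text
[0.4306 0.1719 0.115 ]
[0.429  0.1317 0.115 ]
[0.4264 0.0899 0.115 ]
```

{"fn": "move_arm", "kwargs": {
  "series": "-2 41 0 0 0 0;-2 41 40 0 0 0;-2 41 80 0 0 0;-2 41 100 0 0 0;-2 41 108 0 0 0;-2 41 112 0 0 0;-2 41 114 0 0 0;-2 41 114 0 0 0"
}}

```text
time: 3.58
position: [0.427, 0.1738, 0.1316]
tool_rot: [0.019, 1.0, -0.0, -0.002]
ft_force: [-3.8, 0.3, 4.9]
grip_width: 0.0005
grip_force: 2.3
```

{"fn": "move_arm", "kwargs": {
  "series": "0 0 1 0 0 0;0 0 3 0 0 0;0 0 3 0 0 0"
}}

```text
time: 3.83
position: [0.4277, 0.1738, 0.131]
tool_rot: [0.018, 1.0, 0.0, -0.0]
ft_force: [-8.4, -0.5, 23.8]
grip_width: 0.0004
grip_force: 11.9
```

{"fn": "move_arm", "kwargs": {
  "series": "0 0 -30 0 0 0;0 -21 -30 0 0 0;-1 -42 -30 0 0 0;-1 -42 -25 0 0 0;-1 -42 -12 0 0 0;-1 -42 -4 0 0 0;-1 -42 -1 0 0 0;-1 -42 -1 0 0 0"
}}

```text
time: 4.5
position: [0.4302, 0.1315, 0.131]
tool_rot: [0.018, 1.0, -0.0, 0.002]
ft_force: [-2.5, -4.4, 22.3]
grip_width: 0.0005
grip_force: 11.1
```

{"fn": "move_arm", "kwargs": {
  "series": "0 0 -30 0 0 0;0 -21 -30 0 0 0;1 -42 -30 0 0 0;1 -42 -25 0 0 0;1 -42 -12 0 0 0;1 -42 -4 0 0 0;1 -42 0 0 0 0;1 -42 0 0 0 0"
}}

```text
time: 5.17
position: [0.4265, 0.0899, 0.1309]
tool_rot: [0.018, 1.0, -0.0, 0.001]
ft_force: [-4.0, -3.4, 30.8]
grip_width: 0.0006
grip_force: 15.1
```

{"fn": "move_arm", "kwargs": {
  "series": "0 0 -40 0 0 0;0 0 -80 0 0 0;0 0 -120 0 0 0;-24 -38 -120 0 0 0;-48 -77 -120 0 0 0;-48 -77 -120 0 0 0;-48 -77 -120 0 0 0;-48 -77 -120 0 0 0",
  "jaw": 1
}}

```text
time: 5.83
position: [0.4699, 0.0117, 0.2475]
tool_rot: [0.019, 1.0, 0.001, -0.002]
ft_force: [-0.0, 0.4, 0.2]
grip_width: 0.0459
grip_force: 0.0
```

```bash
python3 - <<'E'
from m import *
from scipy.spatial.transform import Rotation as R
o=robot.get_obs(); print(o['time'],o['position'],R.from_quat(o['tool_rot']).as_matrix().round(4).tolist(),o['grip_width'])
a=robot.camera('scene')['img']; p=robot.camera('wrist'); cv2.imwrite('pics/w2.png',p['img'][:,:,::-1]); np.savez('w2',**{k:p[k] for k in('mtx','world_to_cam')})
for n in ['ear_top','rear_plate_top','bolt_head','gap_floor','socket_axis','round_key_top','bar_key_top','square_key_top']:
    r=robot.tip_of(p,n)
    for q in r[:1]:
        c=p['world_to_cam']@np.r_[q['xyz'],1]; u=p['mtx']@c[:3]; print(n,np.round(q['xyz'],4),round(q['p'],2),(u[:2]/u[2]).round())
b=robot.camera('scene')['img']
def cr(i): return cv2.resize(i[260:380,290:410],(400,400),interpolation=cv2.INTER_CUBIC)
cv2.imwrite('pics/run.png',np.hstack([cr(a),cr(b)])[:,:,::-1]); print(robot.get_obs()['time'])
E
```

```text
5.8333 [0.4699013  0.01166714 0.24753194] [[-0.9993, 0.0382, -0.0033], [0.0382, 0.9993, 0.0015], [0.0033, 0.0013, -1.0]] 0.04586341869132387
ear_top [0.4785 0.0145 0.1136] 0.7 [315. 247.]
rear_plate_top [ 0.5054  0.3152 -0.0031] 0.72 [584. 233.]
bolt_head [0.5058 0.0113 0.0819] 0.62 [312. 267.]
gap_floor [0.514  0.0091 0.0171] 0.92 [310. 255.]
socket_axis [0.4605 0.0135 0.0873] 0.65 [313. 218.]
round_key_top [0.4349 0.1728 0.1181] 0.97 [525. 184.]
bar_key_top [ 0.3993 -0.0705 -0.0017] 0.59 [230. 148.]
square_key_top [0.4286 0.0857 0.1112] 0.93 [406. 179.]
6.3833
```

View pics/w2.png

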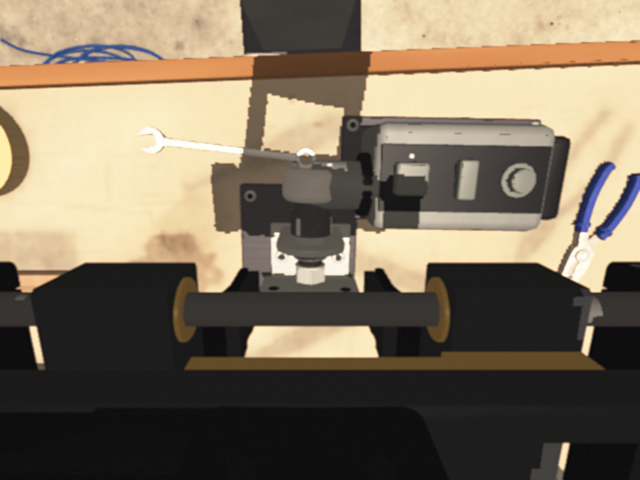

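View pics/run.png

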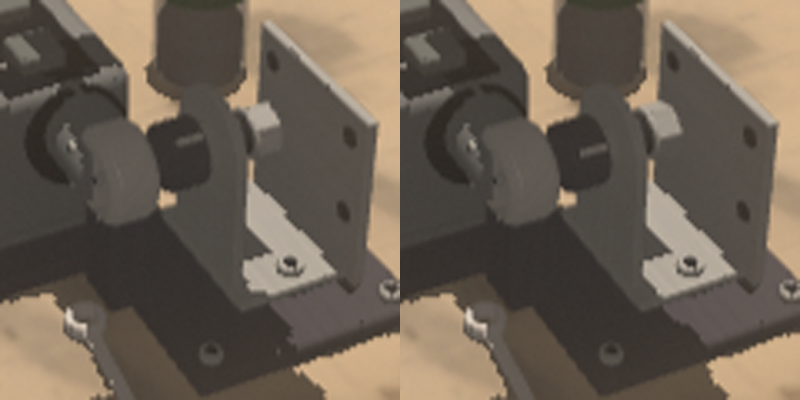

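The two scene frames show the socket stripe and the hex head in different positions, so the unit is running. The wrist view shows the bolt head at about (311,272). I'm zooming in for the x position.

```bash
python3 - <<'E'
import cv2
i=cv2.imread('pics/w2.png')[200:300,250:375]; cv2.imwrite('pics/w2c.png',cv2.resize(cv2.convertScaleAbs(i,alpha=1.5),None,fx=6,fy=6,interpolation=cv2.INTER_CUBIC))
E
```

```text
(no output)
```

View pics/w2c.png

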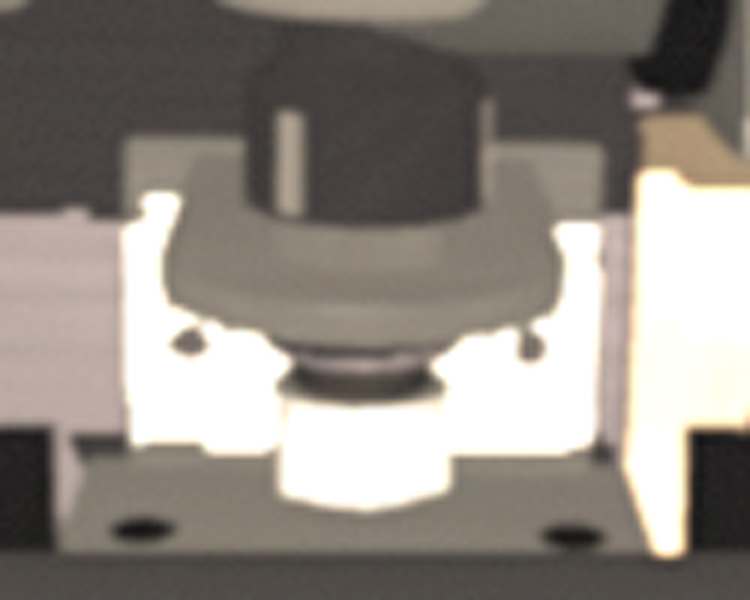

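```bash
python3 - <<'E'
import numpy as np
d=np.load('w2.npz'); T=np.linalg.inv(d['world_to_cam'])
for n,u,z in [('head front',(310.8,266.7),.0975),('head rear',(310.8,284),.0975),('ear rear top',(311,257.5),.115),('earL',(277.5,245),.085),('earR',(343.3,243),.085),('key sq',(410,180),.115),('key bar',(467,180),.115),('key rd',(519,181),.115)]:
    r=T[:3,:3]@np.linalg.inv(d['mtx'])@[*u,1]; c=T[:3,3]; print(n,(c+r*(z-c[2])/r[2]).round(4))
E
```

```text
head front [0.5003 0.0102 0.0975]
head rear [0.5158 0.0096 0.0975]
ear rear top [0.4868 0.0109 0.115 ]
earL [ 0.4834 -0.0182  0.085 ]
earR [0.4838 0.0392 0.085 ]
key sq [0.4289 0.0876 0.115 ]
key bar [0.4306 0.1304 0.115 ]
key rd [0.4328 0.1696 0.115 ]
```

{"fn": "move_arm", "kwargs": {
  "series": "-25 0 0 0 0 0;-45 0 10 0 0 0;-45 0 40 0 0 0;-45 0 70 0 0 0;-45 0 95 0 0 0;-45 0 105 0 0 0;-45 0 105 0 0 0;-45 0 105 0 0 0",
  "jaw": 1
}}

```text
time: 7.05
position: [0.5161, 0.0092, 0.1437]
tool_rot: [0.019, 1.0, 0.0, -0.0]
ft_force: [0.6, 0.8, 0.2]
grip_width: 0.0868
grip_force: 0.0
```

{"fn": "move_arm", "kwargs": {
  "series": "1 0 20 0 0 0;1 0 40 0 0 0;1 0 52 0 0 0;1 0 55 0 0 0;1 0 55 0 0 0;1 0 55 0 0 0"
}}

```text
time: 7.55
position: [0.516, 0.0091, 0.0899]
tool_rot: [0.019, 1.0, -0.0, 0.001]
ft_force: [0.5, -1.1, -0.7]
grip_width: 0.0868
grip_force: 0.0
```

```bash
python3 - <<'E'
from m import *
p=robot.camera('scene'); o=robot.get_obs(); print(o['time'],o['position'],o['ft_force'])
i=p['img'][200:380,250:430]; cv2.imwrite('pics/s3.png',cv2.resize(i,(600,600),interpolation=cv2.INTER_CUBIC)[:,:,::-1])
E
```

```text
7.6 [0.51601262 0.00911965 0.09003115] [-0.33798734 -0.02258745  0.5793523 ]
```

View pics/s3.png

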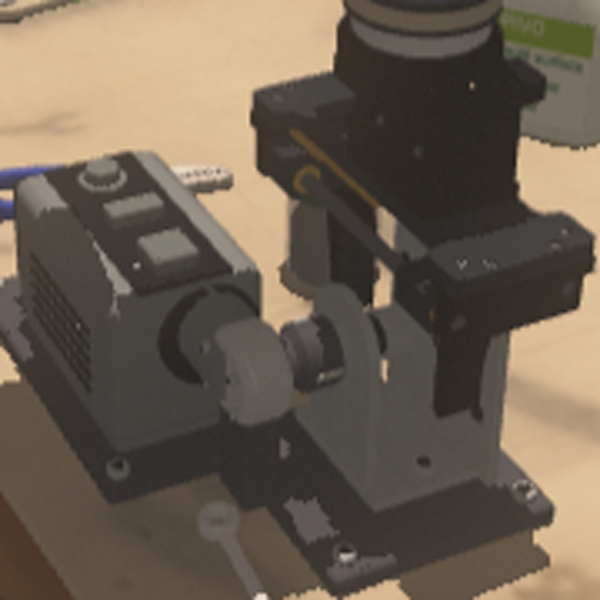

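The fingers straddle the head inside the gap and touch nothing else. Closing now.

{"fn": "move_arm", "kwargs": {
  "series": "1 0 2 0 0 0;1 0 2 0 0 0;1 0 2 0 0 0;1 0 2 0 0 0;1 0 2 0 0 0;1 0 2 0 0 0;1 0 2 0 0 0;1 0 2 0 0 0",
  "jaw": 0,
  "newtons": 35
}}

```text
time: 8.27
position: [0.5138, 0.0093, 0.0865]
tool_rot: [0.019, 1.0, -0.0, -0.0]
ft_force: [-0.3, 0.3, 0.4]
grip_width: 0.042
grip_force: 0.0
```

{"fn": "move_arm", "kwargs": {
  "series": "0 0 0 0 0 0;0 0 0 0 0 0;0 0 0 0 0 0;0 0 0 0 0 0;0 0 0 0 0 0;0 0 0 0 0 0;0 0 0 0 0 0;0 0 0 0 0 0"
}}

```text
time: 8.93
position: [0.5138, 0.0094, 0.0866]
tool_rot: [0.019, 1.0, 0.0, -0.0]
ft_force: [0.5, -0.4, 0.2]
grip_width: 0.0252
grip_force: 34.2
```

{"fn": "move_arm", "kwargs": {
  "series": "0 0 0 0 0 0;0 0 0 0 0 0;0 0 0 0 0 0;0 0 0 0 0 0;0 0 0 0 0 0;0 0 0 0 0 0;0 0 0 0 0 0;0 0 0 0 0 0"
}}

```text
time: 9.6
position: [0.5138, 0.0094, 0.0866]
tool_rot: [0.019, 1.0, 0.0, -0.0]
ft_force: [-0.6, 1.7, 0.8]
grip_width: 0.0251
grip_force: 34.2
```

```bash
python3 - <<'E'
from m import *
o=robot.get_obs(); print(o['time'],o['grip_width'],o['grip_force'],o['ft_force'],o['moment'])
E
```

```text
9.6 0.02507868461959101 34.186814674321795 [-0.57903304  1.66903541  0.78495586] [ 0.40122157  0.03322445 -0.03242723]
```

{"fn": "move_arm", "kwargs": {
  "series": "0 0 0 0 0 0;0 0 0 0 0 0;0 0 0 0 0 0;0 0 0 0 0 0;0 0 0 0 0 0;0 0 0 0 0 0;0 0 0 0 0 0;0 0 0 0 0 0",
  "newtons": 50
}}

```text
time: 10.27
position: [0.5138, 0.0095, 0.0866]
tool_rot: [0.019, 1.0, 0.0, 0.0]
ft_force: [-1.0, 3.1, 3.4]
grip_width: 0.0248
grip_force: 52.3
```

```bash
python3 - <<'E'
from m import *
for k in range(3):
    p=robot.camera('scene'); o=robot.get_obs(); print(o['time'],o['grip_width'],o['grip_force'],o['moment'].round(3) if hasattr(o['moment'],'round') else o['moment'])
    cv2.imwrite(f'pics/h{k}.png',p['img'][:,:,::-1])
E
```

```text
10.3167 0.02464125671616467 52.34711910132319 [ 0.625  0.096 -0.085]
10.3667 0.024552980822735642 52.34667722834274 [0.616 0.062 0.013]
10.4167 0.024664584850410797 52.34634289517999 [0.598 0.038 0.023]
```

{"fn": "move_arm", "kwargs": {
  "series": "0 0 0 0 0 0;0 0 0 0 0 0;0 0 0 0 0 0;0 0 0 0 0 0;0 0 0 0 0 0;0 0 0 0 0 0;0 0 0 0 0 0;0 0 0 0 0 0"
}}

```text
time: 11.08
position: [0.5138, 0.0094, 0.0866]
tool_rot: [0.019, 1.0, 0.0, 0.0]
ft_force: [-0.7, 3.0, 4.3]
grip_width: 0.0242
grip_force: 52.3
```

{"fn": "move_arm", "kwargs": {
  "series": "0 0 0 0 0 0;0 0 0 0 0 0;0 0 0 0 0 0;0 0 0 0 0 0;0 0 0 0 0 0;0 0 0 0 0 0;0 0 0 0 0 0;0 0 0 0 0 0"
}}

```text
time: 11.75
position: [0.5138, 0.0094, 0.0866]
tool_rot: [0.019, 1.0, 0.0, -0.0]
ft_force: [-0.0, 4.6, 5.1]
grip_width: 0.0246
grip_force: 52.3
```

{"fn": "move_arm", "kwargs": {
  "series": "0 0 0 0 0 0;0 0 0 0 0 0;0 0 0 0 0 0;0 0 0 0 0 0;0 0 0 0 0 0;0 0 0 0 0 0;0 0 0 0 0 0;0 0 0 0 0 0"
}}

```text
time: 12.42
position: [0.5138, 0.0094, 0.0866]
tool_rot: [0.019, 1.0, 0.0, 0.0]
ft_force: [0.4, 3.8, 4.7]
grip_width: 0.0247
grip_force: 52.3
```

{"fn": "move_arm", "kwargs": {
  "series": "0 0 0 0 0 0;0 0 0 0 0 0;0 0 0 0 0 0;0 0 0 0 0 0;0 0 0 0 0 0;0 0 0 0 0 0;0 0 0 0 0 0;0 0 0 0 0 0"
}}

```text
time: 13.08
position: [0.5138, 0.0094, 0.0866]
tool_rot: [0.019, 1.0, 0.0, 0.0]
ft_force: [-0.9, 3.8, 4.9]
grip_width: 0.0247
grip_force: 52.3
```

{"fn": "move_arm", "kwargs": {
  "series": "0 0 0 0 0 0;0 0 0 0 0 0;0 0 0 0 0 0;0 0 0 0 0 0;0 0 0 0 0 0;0 0 0 0 0 0;0 0 0 0 0 0;0 0 0 0 0 0"
}}

```text
time: 13.75
position: [0.5138, 0.0094, 0.0866]
tool_rot: [0.019, 1.0, 0.0, 0.0]
ft_force: [-0.0, 4.0, 5.0]
grip_width: 0.0246
grip_force: 52.3
```

{"fn": "move_arm", "kwargs": {
  "series": "0 0 0 0 0 0;0 0 0 0 0 0;0 0 0 0 0 0;0 0 0 0 0 0;0 0 0 0 0 0;0 0 0 0 0 0;0 0 0 0 0 0;0 0 0 0 0 0"
}}

```text
time: 14.42
position: [0.5138, 0.0094, 0.0866]
tool_rot: [0.019, 1.0, 0.0, -0.0]
ft_force: [0.1, 4.0, 5.0]
grip_width: 0.0246
grip_force: 52.5
```

{"fn": "move_arm", "kwargs": {
  "series": "0 0 0 0 0 0;0 0 0 0 0 0;0 0 0 0 0 0;0 0 0 0 0 0;0 0 0 0 0 0;0 0 0 0 0 0;0 0 0 0 0 0;0 0 0 0 0 0"
}}

```text
time: 15.08
position: [0.5138, 0.0094, 0.0866]
tool_rot: [0.019, 1.0, 0.0, -0.0]
ft_force: [-0.1, 3.8, 5.5]
grip_width: 0.0245
grip_force: 52.5
```

```bash
python3 - <<'E'
from m import *
pics=[]
for k in range(12):
    p=robot.camera('scene'); pics.append(p['img'])
o=robot.get_obs(); print(o['time'],o['grip_width'],o['grip_force'],np.round(o['moment'],3),np.round(o['ft_force'],1))
a=cv2.imread('pics/h0.png')[:,:,::-1]; b=cv2.imread('pics/h2.png')[:,:,::-1]
f=lambda i:i[290:325,325:365].astype(float)
# socket region change
print('h0-h2',abs(f(a)-f(b)).mean(), 'h0-now',abs(f(a)-f(pics[0])).mean(), 'now over .55s',abs(f(pics[0])-f(pics[-1])).mean(), 'consec',abs(f(pics[0])-f(pics[1])).mean())
cr=lambda i: cv2.resize(i[280:340,310:370],(260,260),interpolation=cv2.INTER_CUBIC)
cv2.imwrite('pics/end.png',cv2.convertScaleAbs(np.hstack([cr(a),cr(pics[0]),cr(pics[-1])])[:,:,::-1],alpha=1.6))
E
```

```text
15.6833 0.02459027535234886 52.52641737693921 [ 0.842  0.102 -0.081] [-0.4  4.3  4.5]
h0-h2 0.8633333333333333 h0-now 2.388095238095238 now over .55s 0.6426190476190476 consec 0.6157142857142858
```

View pics/end.png

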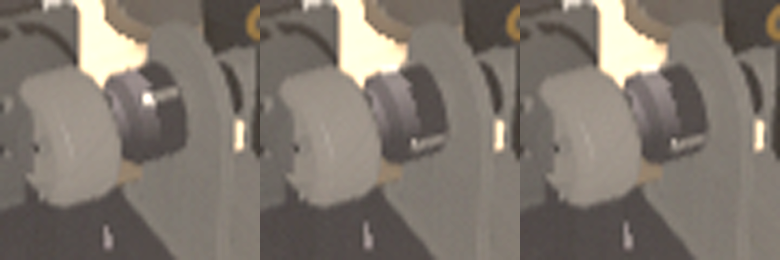

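Between the last two frames (0.55 s apart) the stripe stays put, so the socket has stopped. I'm waiting a bit longer to confirm, then handing in.

{"fn": "move_arm", "kwargs": {
  "series": "0 0 0 0 0 0;0 0 0 0 0 0;0 0 0 0 0 0;0 0 0 0 0 0;0 0 0 0 0 0;0 0 0 0 0 0;0 0 0 0 0 0;0 0 0 0 0 0"
}}

```text
time: 16.35
position: [0.5138, 0.0094, 0.0866]
tool_rot: [0.019, 1.0, 0.0, -0.0]
ft_force: [-1.4, 3.9, 6.3]
grip_width: 0.0245
grip_force: 52.5
```

{"fn": "move_arm", "kwargs": {
  "series": "0 0 0 0 0 0;0 0 0 0 0 0;0 0 0 0 0 0;0 0 0 0 0 0;0 0 0 0 0 0;0 0 0 0 0 0;0 0 0 0 0 0;0 0 0 0 0 0"
}}

```text
time: 17.02
position: [0.5138, 0.0094, 0.0866]
tool_rot: [0.019, 1.0, 0.0, 0.0]
ft_force: [-0.0, 4.4, 5.1]
grip_width: 0.0247
grip_force: 52.5
```

```bash
python3 - <<'E'
from m import *
f=lambda i:i[290:325,325:365].astype(float)
a=robot.camera('scene')['img']
for k in range(5): b=robot.camera('scene')['img']
o=robot.get_obs(); old=cv2.imread('pics/h0.png')[:,:,::-1]
e=abs(f(a)-f(b)).mean(); print(o['time'],o['grip_width'],o['grip_force'],e,abs(f(a)-f(old)).mean())
if e<1 and o['grip_force']>40 and o['grip_width']>.022: print(robot.hand_in())
E
```

```text
17.3167 0.02459239435658514 52.52650032285601 0.6090476190476191 2.3864285714285716
the job is handed in; nothing more can be done
None
```

I pressed the round, bar and square keys in order and gripped the bolt head until the socket stopped, which I take to mean the nut is home. I then handed the job in at about 17 s, still holding the head at about 52 N; I never moved the arm near the jar, spanner or side cutters, but took no final picture to check them.

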